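# Put the swatch panel away in its box and close the lid

## Task

Take the swatch panel out of the drying stand and slide it (do not drop it) upright into the one empty slot of the open metal swatch box, fully home. Then lower the box's hinged lid gently until it is fully shut, without letting it slam, and let go. Leave the bottles, the jar and the beaker standing where they are.

Things in the scene. Friction and masses are not known exactly. Their poses are not given: they have to be found in the camera images.
- panel: The loose swatch panel: white rigid plastic plate 100 (x) x 8 (y, thickness) x 90 (z, height) mm, 90 g, with a beige patch on each face. Origin: centre of its lower edge face; z up along its height, y is its thickness normal. It starts upright in the drying stand, its top edge about 102 mm above the table. Pinch the top edge across y.
- stand: Fixed steel drying stand, base 120 (x) x 60 (y) x 12 mm, with one slot 11 mm wide along its x, between two cheeks that flare outwards at the top and end 46 mm above the table. Origin: centre of the underside. The panel stands on the base in this slot.
- box: Fixed aluminium swatch box, outside 140 (x) x 150 (y) x 75 mm high, walls and floor 5 mm. Origin: centre of the underside. x points from the open front to the hinge side, so the hinge runs along y at x=+70, z=75 mm. Three slot units stand side by side along y inside, 45 mm apart; two already hold panels that must stay, one is empty.
- cell_free: The empty slot unit in the box (grey plastic, base 128 x 44 x 10 mm, on the box floor): cheeks 5 mm thick and 100 mm long in x rise to 50 mm above the unit's underside, 11 mm apart, with a mouth flared to about 25 mm wide at 61 mm. Origin: centre of its underside, same axes as the box. It can be any of the three places.
- slot (a point): Centre of the floor of the empty slot (10 mm above the unit's underside, 15 mm above the table), axes as the box: x along the slot, y across it. The panel's origin belongs here; seated, its top edge is 105 mm above the table, 30 mm above the box rim.
- cell_b: An occupied slot unit in the box, like the empty one but with a panel fixed in it (top 105 mm above the table). Origin: centre of its underside.
- cell_c: The other occupied slot unit, the same. Origin: centre of its underside.
- lid (a joint): Angle of the box's lid, rad: 0 shut, 1.57 upright, starts 1.6 to 1.85 (leaning back a little). Stiff hinge (about 0.28 N m): the lid stays where it is left and must be pushed or pulled all the way. Lid of 0.2 kg.
- lid_hinge (a point): Point on the hinge axis in the middle of its width, moving frame of the lid: with the lid shut its axes are the box's; the lid reaches from x=0 to -140 mm, y +-75 mm, as a shallow hollow dome whose flat top lies at z=+40 mm and whose skirt is 5 mm thick; a dark lip 18 mm long, 50 mm wide and 6 mm thick stands out of the front edge from x=-140 to -158 at z=5 to 11 mm. Opening turns it about +y.
- lid_top (a point): Point on the outer face of the lid's flat top, near the front edge, at (-115, 0, +40) mm in the lid_hinge frame: a good place to push; axes of the lid.
- amber_bottle: Bystander: amber bottle, 58 mm across, 170 mm high, behind the stand. Origin: centre of its foot.
- jar: Bystander: white jar with black cap, 66 mm across, 110 mm high, beside the stand. Origin: centre of its foot.
- tall_bottle: Bystander: tall white bottle, 58 mm across, 190 mm high, between stand and box. Origin: centre of its foot.
- beaker: Bystander: white open beaker, 68 mm across, 85 mm high, in front of the box. Origin: centre of its foot.
Things that resemble listed ones, but are neither listed nor needed, are in the scene too. Of the things that look like the box, the largest one is meant.

How it is judged:
On the way, in this order (a step that is already met when the one before it is completed fails the run):
1. the panel stands fully home in the empty slot while the lid is still open (z of panel in the frame of slot between -0.004 and 0.004 m and y of panel in the frame of slot between -0.004 and 0.004 m and x of panel in the frame of slot between -0.018 and 0.018 m and angle between the x axis of panel and the x axis of slot, either way round below 0.06 rad and angle between panel's own z axis and vertical below 0.08 rad and value of joint lid above 1 rad), for 0.2 s.
2. the lid is shut (value of joint lid below 0.05 rad), for 0.2 s.
At the end, for the whole second after the job is handed in: The panel stands in the empty slot: origin within 4 mm of the slot floor in height and across the slot and within 18 mm along it, upright within 0.08 rad, aligned within 0.06 rad, at rest; the lid is shut to within 0.05 rad (z of panel in the frame of slot between -0.004 and 0.004 m and y of panel in the frame of slot between -0.004 and 0.004 m and x of panel in the frame of slot between -0.018 and 0.018 m and angle between the x axis of panel and the x axis of slot, either way round below 0.06 rad and angle between panel's own z axis and vertical below 0.08 rad and value of joint lid below 0.05 rad and linear speed of panel below 0.02 m/s); the robot touches nothing.
It fails at once if the lid slams: faster than 2 rad/s in the last 0.35 rad (value of joint lid below 0.35 rad and velocity of joint lid below -2 rad/s).
It fails at once if the panel is dropped into the slot: faster than 0.5 m/s inside it (horizontal distance between panel and slot below 0.03 m and z of panel in the frame of slot below 0.05 m and linear speed of panel above 0.5 m/s).
It fails at once if a bottle, the jar or the beaker is moved over 30 mm or tipped (distance of any of amber_bottle, jar, tall_bottle, beaker from where it was at the start of the episode above 0.03 m or angle between any of amber_bottle, jar, tall_bottle, beaker's own z axis and vertical above 0.3 rad).
It also fails if it takes over 67 s, if anything falls off the work surface, if the arm or the gripper's body presses on something with over 40 N, if the wrist force passes 120 N, or if a joint passes its speed limit or range.

## Robot

A 6-joint arm with a two-finger parallel gripper is mounted at the origin on the work surface. World frame = base frame: x ahead of the robot, y to its left, z up, the work surface at z = 0. Lengths are in m, angles in rad, forces in N, time in s.
With the tool pointing down it reaches from about 0.25 to 0.8 m from the base axis. Payload 8.5 kg.
Tool frame: the origin (TCP) lies midway between the tips of the shut fingers; the grasp point (between the pads) lies 19 mm behind it (arm.pinch_z is the distance from the TCP to the grasp point, in m); z points along the fingers, y is the line along which they close (so a half turn about z gives the same grasp; the last joint's range is limited). The gripper opens to 85 mm and grips with 20 to 120 N. Pads are 22 mm wide; open, the fingers measure 114 mm over their backs; the gripper's body (76 mm by 85 mm) begins 54 mm behind the grasp point. The pads swing forward as they close: fully open they stand 13 mm farther back than shut.
Start: joints at [0, 0.238, -0.013, 1.319, 0, 1.571], TCP at [0.525, -0, 0.231] pointing down, gripper open.
Joint ranges: [-2.66, 2.66], [-1.03, 1.9], [-1.14, 1.46], [-1.82, 2.27], [-1.45, 1.34], [-3.14, 3.14]. Speed limits (rad/s): [2.22, 2.22, 2.79, 3.14, 3.14, 3.14].

## Interface

Orientations are given as a unit quaternion [x, y, z, w].
In Python, from plant import status, imaging, workorder, arm gives the robot as it stands.
- The arm moves only by the tool jog_arm, never from a script. Its argument "increments" is one flat list of numbers, 6 for each row, row after row: the shift along the tool's x, y, z in units of 30 mm (1.0 is 30 mm), then the turn, a rotation vector about the tool's x, y, z in units of 8 degrees (1.0 is 8 degrees). In form: [tx, ty, tz, rx, ry, rz, tx, ty, tz, rx, ry, rz, ...]. A call has 1 to 5 rows; each row is the pose to reach, as a shift and turn from the pose commanded when the call began, along the tool's axes at that moment; what a row does not reach only later rows make up. A row lasts 1/10 s, in which the tool goes at most 50 mm and 8.59 degrees, less where a joint would pass 70% of its speed; a pose out of reach is approached as far as the arm can. A call with a gripper value outside its range is refused whole. "fingers" is the gripper command: -1 is fully open, 1 is shut, values between are in proportion, set as the call begins (left out, the last holds). The fingers move at their own pace and stop on an object; "force" is the grip in N (left out, the last holds). Time passes only in rows, so rows that repeat a pose let the fingers close. It gives the time, the measured TCP pose, the force, the opening and the grip force at its end, in the units of the state.
- status.observe(): the state, without advancing time (a new reading comes with each control period).
- imaging.get_image(name): name is "scene" or "side" or "wrist"; returns a dict with "pixels" (384x512x3 uint8, blue, green, red), "camera_matrix" (3x3 intrinsics, pixels), "xyz" and "orientation" of the camera in the world; the wrist camera has in their place "tool_from_camera" (4x4, takes a point from camera to tool coordinates, whose origin is the TCP and whose axes are the flange's). Camera axes: x right, y up, looking along -z (the intrinsics and any distortion apply to the point x, -y, -z); pixel columns grow to the right and rows downward; lengths in m; the calibration is good to about 2 mm. The wrist camera is an equidistant fisheye: a pixel r from the principal point sees the ray r / f radians off the axis. A picture is of the moment at which its call begins: read the wrist's pose just before it. There is no depth.
- workorder.sign_off(): hands the job in; it is judged then, once.
Trained networks look in the newest picture that a camera, given by its name, has taken for a name from the list of things; names that differ only in an ending like _2 or _b are one class to them, and where a whole thing is asked for, a point or a joint stands for the part that bears it (a point fixed in the world has none). Each returns a list of dicts, best first, with "score" (0 to 1); they miss things now and then, are a little off and sometimes report something else, mostly with a low value. They report only what shows in the picture. A call takes as long as a camera call. They do not tell look-alikes from the thing itself.
- imaging.find_in(name, camera): "rect" ([left, top, right, bottom] as shares, 0 to 1, of the picture: columns of its width, rows of its height, round what is visible of it).
The state is a dict: "clock": time; "joints": joint angles; "dq": joint speeds; "effort": joint torques, N m; "eef_pos": TCP position; "orientation": TCP orientation; "ft_force": force on the tool from outside, world axes, zero at the start; "wrist_torque": the same for the moment, N m; "width": finger opening in m; "finger_force": force on a finger pad.
Only numpy, scipy, OpenCV 4.12 (cv2) and the standard library are available. Lean on these libraries where they do the work, as an engineer would, in place of code of your own. Each camera call takes 0.05 s, during which the arm holds its last target. There are 200 camera calls.

## Working session

There is one attempt and no reset: what is moved stays moved. The work goes in short steps, Python scripts to look and compute and a tool call to move; the robot and the scene stay as the last step left them, time stands still between calls to the robot, and variables do not carry over. Pictures are saved under pics/ and viewed, at most 10 in all, crops included, and the job is handed in when it is done.

Besides the shell and the picture viewer there is one more tool, called in YAML: its name, and indented under it one key for each argument. jog_arm: Moves the arm, as the interface text tells. Its arguments: {"type":"object","properties":{"increments":{"type":"array","items":{"type":"number"}},"fingers":{"type":"number"},"force":{"type":"number"}},"required":["increments"]}

```bash
mkdir -p pics; cat > h.py <<'E'
import numpy as np,cv2
from scipy.spatial.transform import Rotation as R
from plant import status, imaging, workorder, arm
def cam(n):
    d=imaging.get_image(n); return d
def project(d,P):
    P=np.atleast_2d(P); c=(P-np.array(d['xyz']))@R.from_quat(d['orientation']).as_matrix()
    K=np.array(d['camera_matrix']); p=np.c_[c[:,0],-c[:,1],-c[:,2]]; p=p/p[:,2:]
    return (p@K.T)[:,:2]
def ray_plane(d,uv,z):
    K=np.array(d['camera_matrix']); uv=np.atleast_2d(uv)
    r=np.c_[uv,np.ones(len(uv))]@np.linalg.inv(K).T; r=r*[1,-1,-1]
    r=r@R.from_quat(d['orientation']).as_matrix().T; o=np.array(d['xyz'])
    return o+r*((z-o[2])/r[:,2:])
E
cat > a.py <<'E'
from h import *
import pickle
D={}
for n in ['scene','side']:
    d=cam(n); D[n]=d; print(n,d['xyz'],d['orientation'],np.array(d['camera_matrix']).tolist(),[k for k in d])
    for o in ['panel','stand','box','cell_free','cell_b','lid','amber_bottle','jar','tall_bottle','beaker']:
        for f in imaging.find_in(o,n)[:3]:
            r=np.array(f['rect'])*[512,384,512,384]; print(o,round(f['score'],2),r.round())
    cv2.imwrite(f'pics/{n}0.png',cv2.resize(d['pixels'],(768,576),interpolation=cv2.INTER_CUBIC))
pickle.dump(D,open('d0.pkl','wb'))
print(status.observe())
E
python3 a.py
```

```text
scene [0.93707412 0.00570193 0.88423605] [0.16867308 0.20074885 0.75594617 0.59982888] [[383.4385524684997, 0.0, 256.2363065688426], [0.0, 383.4385524684997, 189.18424884634297], [0.0, 0.0, 1.0]] ['pixels', 'camera_matrix', 'xyz', 'orientation']
panel 0.87 [378. 189. 399. 239.]
stand 0.56 [366. 201. 400. 243.]
box 0.85 [165. 162. 244. 237.]
box 0.84 [269. 153. 320. 202.]
box 0.79 [ 89. 128. 149. 182.]
cell_free 0.53 [176. 184. 194. 207.]
cell_b 0.85 [209. 167. 227. 197.]
cell_b 0.66 [195. 169. 213. 198.]
lid 0.87 [168. 191. 239. 240.]
lid 0.82 [ 95. 133. 140. 173.]
lid 0.62 [272. 151. 328. 193.]
amber_bottle 0.76 [364. 233. 398. 277.]
amber_bottle 0.5 [278. 197. 306. 245.]
jar 0.65 [168. 195. 243. 238.]
jar 0.55 [399. 212. 445. 253.]
tall_bottle 0.77 [277. 198. 306. 245.]
tall_bottle 0.52 [208. 167. 227. 197.]
beaker 0.77 [187. 132. 210. 171.]
beaker 0.45 [168. 191. 243. 239.]
beaker 0.27 [380. 187. 399. 238.]
side [ 0.3964389  -0.81257051  0.62839459] [ 0.46301037 -0.0193626  -0.05206914  0.88461025] [[346.6430046620283, 0.0, 255.42815678254178], [0.0, 346.6430046620283, 192.6142164
[... 612 characters left out ...]
-1.00011351e-05,  2.38218470e-01, -1.35512404e-02,  1.31919010e+00,
       -1.12638375e-05,  1.57076555e+00]), 'dq': array([-1.45325888e-03, -3.06869802e-05,  1.46173000e-04,  3.30107430e-04,
        7.68416071e-04,  7.95462942e-04]), 'effort': array([-1.09390363e-03, -5.38599050e+01,  3.46695185e+01,  3.12955206e-03,
       -5.25617020e-05, -3.22130904e-05]), 'eef_pos': array([ 5.24934353e-01, -8.70568475e-06,  2.31246547e-01]), 'orientation': array([ 7.07099435e-01,  7.07114123e-01, -6.17827530e-05, -5.38203739e-05]), 'ft_force': array([ 0.87971651, -0.03263772, -1.00618889]), 'wrist_torque': array([ 0.02223465, -0.00819808, -0.01165597]), 'finger_force': 0.0, 'width': 0.08509409125883477}
```

View images.

View pics/scene0.png

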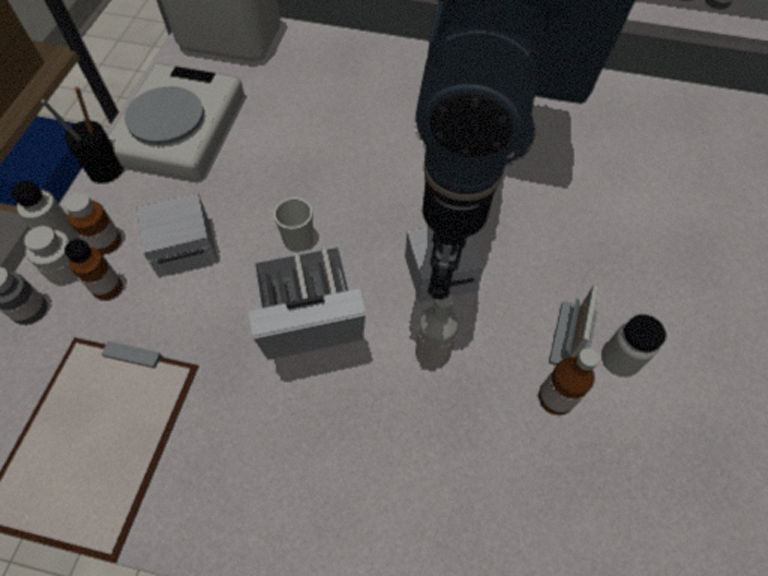

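View pics/side0.png

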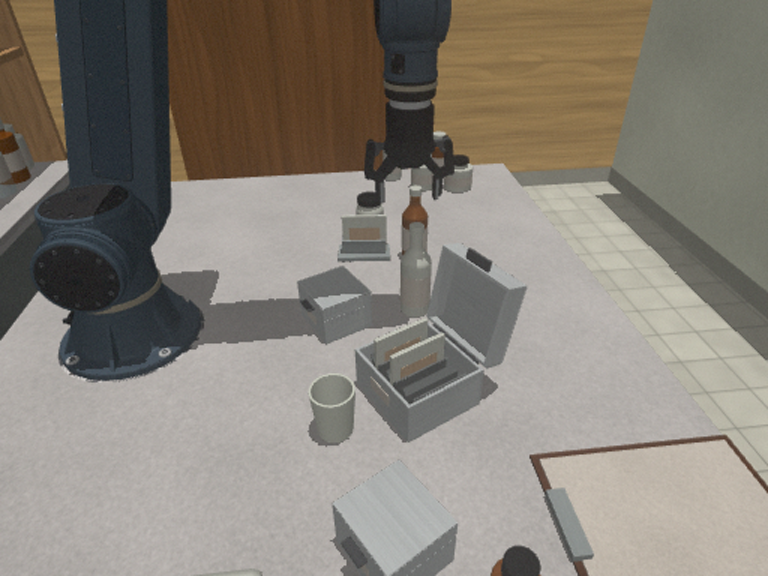

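```bash
cat > b.py <<'E'
from h import *
import pickle
D=pickle.load(open('d0.pkl','rb'))
t=[]
for n,u,v,s in [('scene',360,180,80),('scene',160,155,100),('side',212,138,60),('side',230,160,140)]:
    c=D[n]['pixels'][v:v+s*3//4+(0), u:u+s]; t.append(cv2.resize(c,(400,300),interpolation=cv2.INTER_CUBIC))
cv2.imwrite('pics/crops.png',np.vstack([np.hstack(t[:2]),np.hstack(t[2:])]))
E
python3 b.py
```

```text
(no output)
```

View pics/crops.png

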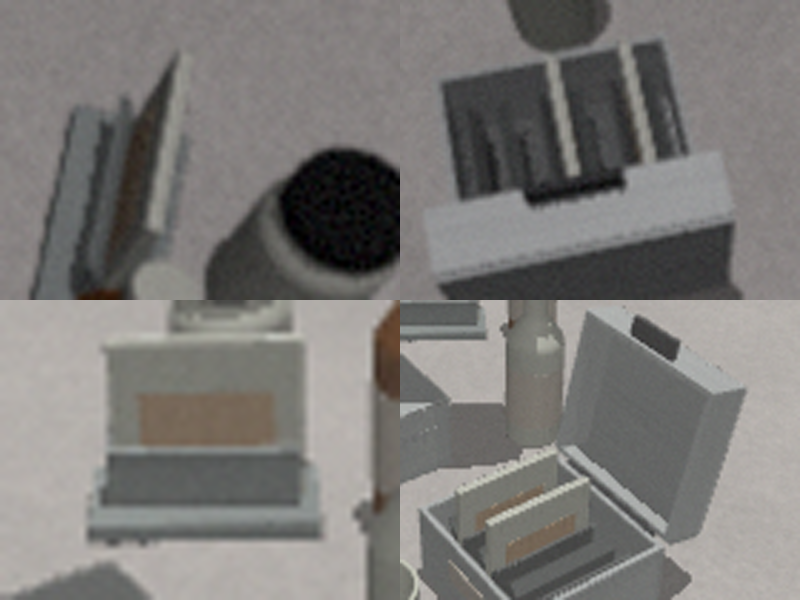

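```bash
cat > c.py <<'E'
from h import *
import pickle
from scipy.optimize import least_squares
D=pickle.load(open('d0.pkl','rb'))
def T(p,yaw,P): 
    c,s=np.cos(yaw),np.sin(yaw); P=np.array(P,float); return np.c_[p[0]+c*P[:,0]-s*P[:,1],p[1]+s*P[:,0]+c*P[:,1],P[:,2]]
def fit(obs,x0,m=lambda x,P:T(x[:2],x[2],P)):
    def f(x):
        return np.concatenate([(project(D[n],m(x,[P]))-uv).ravel() for n,P,uv in obs])
    s=least_squares(f,x0,loss='soft_l1'); return s.x,s.fun.reshape(-1,2).round(1)
pan=[('scene',(-.05,0,.102),(396.2,191)),('scene',(.05,0,.102),(391.4,226)),('side',(-.05,-.004,.102),(227.7,145)),('side',(.05,-.004,.102),(257.6,144)),
 ('side',(-.06,-.03,.012),(212+90/6.667,138+213/6.667)),('side',(.06,-.03,.012),(212+320/6.667,138+210/6.667))]
print('panel',*fit(pan,[.55,.3,0]))
c=lambda x,y:(160+(x-400)/4,155+y/4)
e=lambda x,y:(230+(x-400)/2.857,160+(y-300)/2.857)
box=[('scene',(-.07,-.075,.075),c(442,82)),('scene',(-.07,.075,.075),c(663,42)),
('scene',(-.05,0,.105),c(552,60)),('scene',(-.05,.045,.105),c(625,45)),
('side',(-.07,.075,.075),e(420,510)),('side',(.07,-.075,.075),e(665,548)),
('side',(-.05,-.004,.105),e(487,517)),('side',(.05,-.004,.105),e(590,481)),('side',(-.05,.041,.105),e(457,492)),('side',(.05,.041,.105),e(557,450))]
x,r=fit(box,[.55,-.25,0]); print('box',x,r)
def lidm(a,P):
    q=np.array(P)@R.from_euler('y',a).as_matrix().T+[.07,0,.075]; return T(x[:2],x[2],q)
lid=[('scene',(-.14,-.075,.04),c(440,275)),('scene',(-.14,.075,.04),c(733,220)),('scene',(-.14,-.075,0),c(427,212)),('scene',(-.14,.075,0),c(722,152)),
('side',(-.14,.075,0),e(585,310)),('side',(-.14,-.075,0),e(708,393)),('side',(-.14,-.075,.04),e(745,388))]
print('lid',*fit(lid,[1.7],lambda a,P:lidm(a[0],P)))
print('slot',T(x[:2],x[2],[(0,-.045,.015)]))
def foot(n,u,v,z): print(n, ray_plane(D['scene'],(u,v),z))
foot('tall top',292,203,.19);foot('amber top',392,239,.17);foot('jar top',428,222,.11);foot('beaker top',197,143,.085)
E
python3 c.py
```

```text
panel [ 0.46142233  0.23527579 -0.08167406] [[ 0.6 -1.2]
 [-0.2  0.3]
 [-0.2 -0.8]
 [-0.2 -0.6]
 [ 0.4  1.4]
 [ 0.9  0.9]]
box [ 0.50945689 -0.21476576  0.45528977] [[-2.3 -1.6]
 [ 1.5 -2.5]
 [-0.1 -1.7]
 [-0.1 -1.3]
 [-0.3 -1.8]
 [-0.1 -1. ]
 [ 1.2  1.9]
 [ 0.7 -1.3]
 [ 1.  -0.3]
 [ 0.8 -0.3]]
lid [1.767188] [[-1.8  1.5]
 [ 0.5  0.1]
 [-1.6 -2. ]
 [-0.9 -1.5]
 [ 0.1 -0.7]
 [ 1.1  0.1]
 [ 1.2 -0.9]]
slot [[ 0.52924441 -0.25518178  0.015     ]]
tall top [[0.55304537 0.00328663 0.19      ]]
amber top [[0.57658046 0.21449102 0.17      ]]
jar top [[0.48588485 0.30914895 0.11      ]]
beaker top [[ 0.37784948 -0.26853593  0.085     ]]
```

```bash
cat >> h.py <<'E'
def go(pos,yawy,tilt=None):
    """increments (round units) to TCP pos with tool down, tool-y axis at world yaw"""
    s=status.observe(); C=R.from_quat(s['orientation'])
    y=np.array([np.cos(yawy),np.sin(yawy),0]); z=np.array([0,0,-1.])
    G=R.from_matrix(np.c_[np.cross(y,z),y,z])
    if tilt is not None: G=tilt
    t=C.inv().apply(np.array(pos)-s['eef_pos'])/.03; r=np.degrees((C.inv()*G).as_rotvec())/8
    print('inc',t.round(3),r.round(3),'clock',s['clock'],'q',s['joints'].round(2))
E
python3 -c "
from h import *
go([.4515,.236,.2],np.pi/2-.082)"
```

```text
inc [ 7.867 -2.447  1.042] [-1.0000e-03 -1.0000e-03 -1.0663e+01] clock 1.1 q [-0.    0.24 -0.01  1.32 -0.    1.57]
```

jog_arm:
  increments: [7.87,-2.45,1.04,0,0,-10.66,7.87,-2.45,1.04,0,0,-10.66,7.87,-2.45,1.04,0,0,-10.66,7.87,-2.45,1.04,0,0,-10.66,7.87,-2.45,1.04,0,0,-10.66]
  fingers: 0.3

```text
clock: 1.6
eef_pos: [0.4506, 0.2378, 0.2]
orientation: [0.396, 0.918, 0.0, 0.0]
ft_force: [1.6, -0.6, 0.3]
width: 0.0297
finger_force: 0.0
```

```bash
python3 -c "
from h import *
go([.4515,.236,.2],np.pi/2-.082)"
```

```text
inc [-0.064 -0.021  0.001] [ 3.000e-03  2.000e-03 -5.249e+00] clock 1.6 q [ 0.49  0.22 -0.11  1.23  0.    1.3 ]
```

jog_arm:
  increments: [-0.06,-0.02,0,0,0,-5.25,-0.06,-0.02,0,0,0,-5.25,-0.06,-0.02,0,0,0,-5.25,-0.06,-0.02,0,0,0,-5.25,-0.06,-0.02,0,0,0,-5.25]

```text
clock: 2.1
eef_pos: [0.4522, 0.2345, 0.2001]
orientation: [0.041, 0.999, 0.0, -0.0]
ft_force: [0.4, 0.1, 0.8]
width: 0.03
finger_force: 0.0
```

```bash
cat > w.py <<'E'
from h import *
import sys
def wrist(name):
    s=status.observe(); d=imaging.get_image('wrist'); 
    return s,d
def wproj(s,d,P):
    P=np.atleast_2d(P); c=R.from_quat(s['orientation']).inv().apply(P-s['eef_pos'])
    M=np.linalg.inv(np.array(d['tool_from_camera'])); q=c@M[:3,:3].T+M[:3,3]; q=q*[1,-1,-1]
    K=np.array(d['camera_matrix']); th=np.arctan2(np.hypot(q[:,0],q[:,1]),q[:,2]); ph=np.arctan2(q[:,1],q[:,0])
    return np.c_[K[0,2]+K[0,0]*th*np.cos(ph),K[1,2]+K[1,1]*th*np.sin(ph)]
if __name__=='__main__':
    n,px,py,yaw,ztop=sys.argv[1],*map(float,sys.argv[2:6])
    s,d=wrist(n); im=cv2.resize(d['pixels'],(768,576),interpolation=cv2.INTER_CUBIC)
    c,sn=np.cos(yaw),np.sin(yaw); Q=np.array([(px+c*x-sn*y,py+sn*x+c*y,ztop) for x,y in [(-.05,-.004),(.05,-.004),(.05,.004),(-.05,.004)]])
    p=wproj(s,d,Q); print(p*1.5,np.array(d['camera_matrix']).tolist())
    cv2.polylines(im,[np.int32(p*1.5)],True,(0,0,255),1); cv2.imwrite(f'pics/{n}.png',im)
    np.savez(f'{n}.npz',px=d['pixels']); print(s['clock'],s['eef_pos'])
E
python3 w.py w1 .4614 .2353 -.0817 .102
```

```text
[[384.47000131 225.75070884]
 [384.80677391 388.11825956]
 [397.75621037 388.11248224]
 [399.14285385 225.77089426]] [[297.3186396354542, 0.0, 258.60836612638286], [0.0, 297.3186396354542, 196.079841587124], [0.0, 0.0, 1.0]]
2.1 [0.45217356 0.23451024 0.20007961]
```

View pics/w1.png

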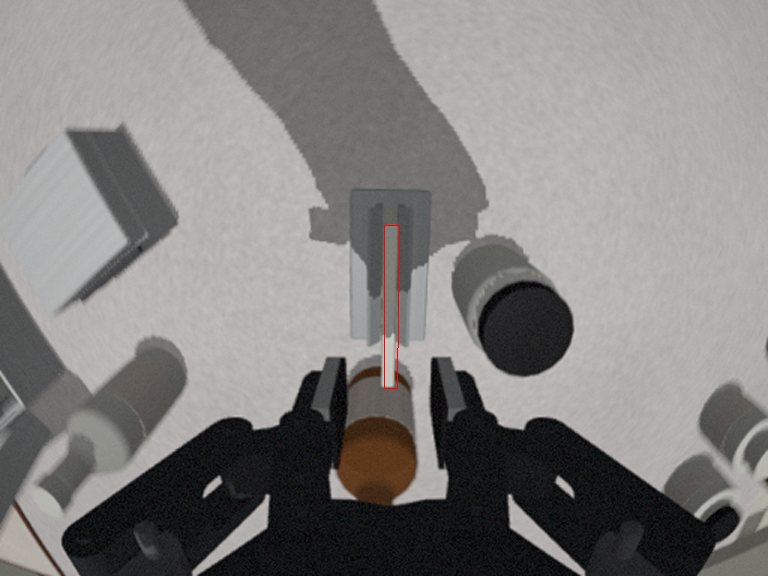

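jog_arm:
  increments: [0,0.03,1.2,0,0,0,0,0.03,2.4,0,0,0,0,0.03,3.4,0,0,0,0,0.03,4.2,0,0,0,0,0.03,4.2,0,0,0]

```text
clock: 2.65
eef_pos: [0.4504, 0.2343, 0.0714]
orientation: [0.045, 0.999, -0.001, -0.002]
ft_force: [-0.5, -1.0, 0.8]
width: 0.0297
finger_force: 0.0
```

jog_arm:
  increments: [0,0,0,0,0,0,0,0,0,0,0,0,0,0,0,0,0,0,0,0,0,0,0,0,0,0,0,0,0,0]
  fingers: 1
  force: 40

```text
clock: 3.15
eef_pos: [0.453, 0.2356, 0.0753]
orientation: [0.044, 0.999, 0.0, 0.001]
ft_force: [-0.5, -1.6, 7.4]
width: 0.0074
finger_force: 44.2
```

jog_arm:
  increments: [0,0,-0.5,0,0,0,0,0,-1.5,0,0,0,0,0,-3,0,0,0,0,0,-4.5,0,0,0,0,0,-6,0,0,0]

```text
clock: 3.65
eef_pos: [0.452, 0.2352, 0.2563]
orientation: [0.044, 0.999, 0.0, 0.0]
ft_force: [0.5, -0.5, -1.4]
width: 0.0072
finger_force: 43.0
```

jog_arm:
  increments: [0,0,-1.2,0,0,0,0,0,-1.5,0,0,0,0,0,-1.5,0,0,0]

```text
clock: 3.95
eef_pos: [0.4529, 0.2356, 0.3005]
orientation: [0.044, 0.999, 0.001, 0.001]
ft_force: [-0.4, -0.9, -2.0]
width: 0.0071
finger_force: 43.1
```

```bash
python3 -c "
from h import *
from c import T
yaw=.4553; b=[.50946,-.21477]
p=T(b,yaw,[(-.010,-.045,0)])[0]; print(p)
go([p[0],p[1],.30],np.pi/2+yaw)
print(status.observe()['width'],status.observe()['finger_force'],status.observe()['eef_pos'])" | tail -5
```

```text
jar top [[0.48588485 0.30914895 0.11      ]]
beaker top [[ 0.37784948 -0.26853593  0.085     ]]
[ 0.52026664 -0.25958313  0.        ]
inc [-3.6840e+00 -1.6247e+01 -4.0000e-03] [ 0.007  0.021 -3.89 ] clock 3.95 q [0.48 0.2  0.11 1.48 0.   0.57]
0.007081551602388716 43.06223809719086 [0.45290424 0.23563259 0.30046287]
```

jog_arm:
  increments: [-0.15,-0.65,0,0,0,-0.16,-0.45,-2,0,0,0,-0.5,-0.77,-3.4,0,0,0,-0.8,-1.1,-4.8,0,0,0,-1.2,-1.4,-6.2,0,0,0,-1.5]

```text
clock: 4.45
eef_pos: [0.4771, 0.0447, 0.2971]
orientation: [-0.062, 0.998, -0.0, -0.001]
ft_force: [0.0, -0.2, -1.3]
width: 0.0071
finger_force: 43.0
```

```bash
python3 -c "
from h import *
go([.5203,-.2596,.30],np.pi/2+.4553)"
```

```text
inc [ -0.171 -10.245  -0.1  ] [ 0.005 -0.021 -2.371] clock 4.45 q [ 0.09  0.15  0.04  1.46  0.   -0.03]
```

jog_arm:
  increments: [-0.02,-1.4,0,0,0,-0.33,-0.04,-2.8,0,0,0,-0.66,-0.08,-4.2,0,0,0,-1,-0.1,-5.6,0,0,0,-1.3,-0.12,-7,0,0,0,-1.6]

```text
clock: 4.95
eef_pos: [0.5062, -0.1633, 0.297]
orientation: [-0.172, 0.985, 0.001, -0.001]
ft_force: [1.3, 0.4, -0.6]
width: 0.0071
finger_force: 43.1
```

```bash
python3 -c "
from h import *
go([.5203,-.2596,.30],np.pi/2+.4553)"
```

```text
inc [ 0.65  -3.179 -0.104] [ 0.015 -0.015 -0.778] clock 4.95 q [-0.31  0.24  0.16  1.49  0.   -0.66]
```

jog_arm:
  increments: [0.2,-1.2,0,0,0,-0.3,0.4,-2.2,0,0,0,-0.6,0.65,-3,0,0,0,-0.78,0.65,-3.1,0,0,0,-0.78,0.65,-3.1,0,0,0,-0.78]

```text
clock: 5.45
eef_pos: [0.5195, -0.256, 0.2971]
orientation: [-0.224, 0.975, 0.001, -0.001]
ft_force: [0.0, 0.0, -1.4]
width: 0.0075
finger_force: 43.1
```

```bash
python3 -c "
from h import *
go([.5203,-.2596,.30],np.pi/2+.4553)"; cat > w2.py <<'E'
from w import *
n='w2'; s,d=wrist(n); im=cv2.resize(d['pixels'],(768,576),interpolation=cv2.INTER_CUBIC)
yaw=.4553;c,sn=np.cos(yaw),np.sin(yaw)
def dr(L,z,col):
    p=wproj(s,d,[(.50946+c*x-sn*y,-.21477+sn*x+c*y,z) for x,y in L])*1.5; cv2.polylines(im,[np.int32(p)],True,col,1)
dr([(-.07,-.075),(.07,-.075),(.07,.075),(-.07,.075)],.075,(0,0,255))
for y in (0,.045): dr([(-.05,y-.004),(.05,y-.004),(.05,y+.004),(-.05,y+.004)],.105,(0,255,0))
dr([(-.05,-.0575),(.05,-.0575),(.05,-.0325),(-.05,-.0325)],.066,(255,0,0))
dr([(-.05,-.0505),(.05,-.0505),(.05,-.0395),(-.05,-.0395)],.055,(255,255,0))
cv2.imwrite('pics/w2.png',im)
E
python3 w2.py
```

```text
inc [ 0.029 -0.119 -0.097] [ 0.019 -0.013 -0.023] clock 5.45 q [-0.46  0.33  0.28  1.52  0.   -0.91]
```

View pics/w2.png

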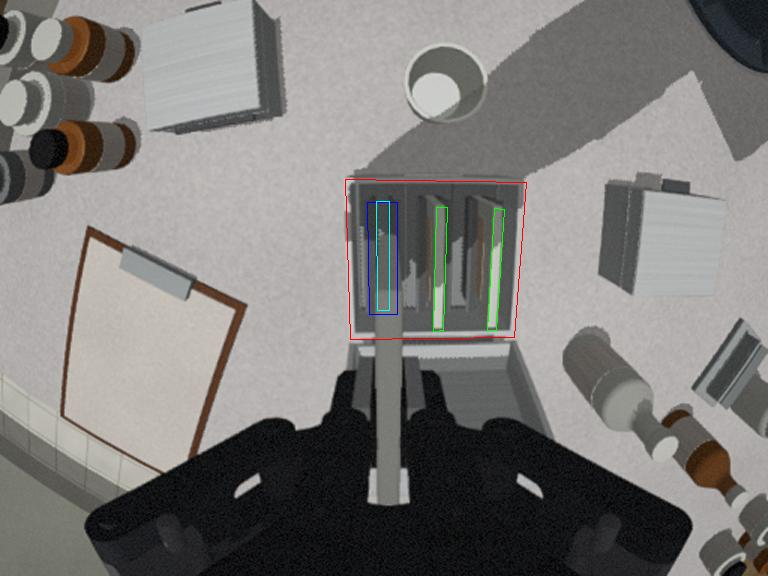

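```bash
cat >> w2.py <<'E'
cv2.imwrite('pics/w2c.png',cv2.resize(im[165:350,335:540],(800,722),interpolation=cv2.INTER_CUBIC)[:600])
E
sed -i "s/im=cv2.resize(d\['pixels'\],(768,576),interpolation=cv2.INTER_CUBIC)$/im=cv2.resize(d['pixels'],(768,576),interpolation=cv2.INTER_CUBIC); raw=im.copy()/; s/im\[165:350,335:540\],(800,722)/raw[165:350,335:540],(664,599)/" w2.py; python3 w2.py
```

```text
(no output)
```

View pics/w2c.png

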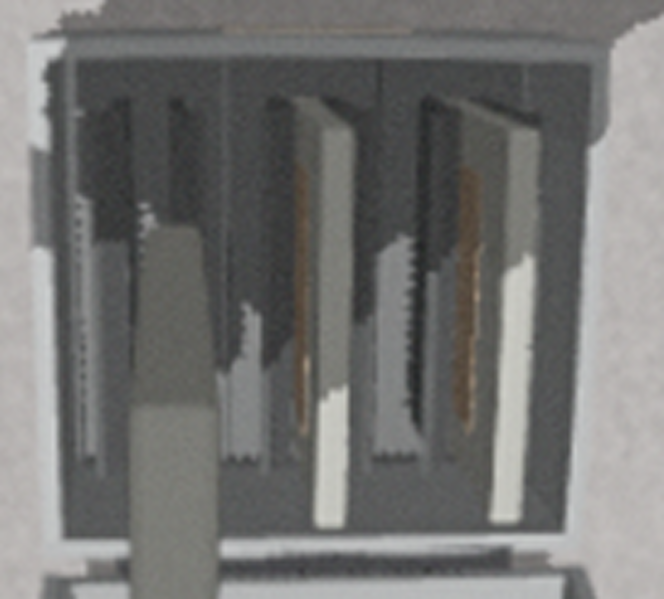

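```bash
cat > f.py <<'E'
from w import *
from c import T,least_squares
s=status.observe(); d=imaging.get_image('wrist')
L=[(-.05,-.004,.105,322,128),(-.05,.004,.105,354,126),(.05,-.004,.105,313,527),(.05,.004,.105,346,527),
(-.05,.041,.105,507,129),(-.05,.049,.105,540,127),(.05,.041,.105,490,522),(.05,.049,.105,523,522),
(-.07,-.075,.075,28,38),(-.07,.075,.075,608,45),(-.065,-.07,.075,70,60),(-.065,.07,.075,590,65),(.065,-.07,.075,62,537),(.065,.07,.075,565,535)]
L=np.array(L); uv=np.c_[335+L[:,3]/3.24,165+L[:,4]/3.24]/1.5
f=lambda x:(wproj(s,d,T(x[:2],x[2],L[:,:3]))-uv).ravel()
r=least_squares(f,[.509,-.215,.455],loss='soft_l1'); print(r.x); print(f(r.x).reshape(-1,2).round(1).tolist())
p=T(r.x[:2],r.x[2],[(-.01,-.045,0)])[0]; print(p); go([p[0],p[1],.2971],np.pi/2+r.x[2]); print(s['eef_pos'])
# where a panel held at tool would show: top-edge/bottom near corners
C=R.from_quat(s['orientation'])
for h in (-.012,.078): print(h,(wproj(s,d,s['eef_pos']+C.apply([(-X,y,h) if 0 else (X,y,h) for X in (-.04,.06,-.06,.04) for y in (-.004,.004)]))*1.5-[335,165])*3.24)
E
python3 f.py | tail -22
```

```text
beaker top [[ 0.37784948 -0.26853593  0.085     ]]
[ 0.50823145 -0.21635242  0.46412258]
[[-0.2, -0.3], [0.2, 0.2], [0.3, 0.0], [-0.0, -0.1], [0.4, 0.0], [0.3, 0.6], [-0.1, 0.4], [-0.7, 0.3], [-0.2, 0.2], [0.6, -0.3], [-4.7, -0.4], [0.4, -0.6], [0.1, 0.5], [-0.2, -0.6]]
[ 0.51943303 -0.26106846  0.        ]
inc [ 0.105 -0.184  0.048] [ 0.008 -0.004 -0.068] clock 5.6 q [-0.46  0.32  0.28  1.53  0.   -0.91]
[ 0.51972037 -0.25490149  0.29814373]
-0.012 [[ 137.22370971 1035.80606383]
 [ 204.71825124 1035.8444951 ]
 [ 127.10170957  175.46811185]
 [ 214.80661594  175.48190679]
 [ 139.32164499 1148.55159381]
 [ 202.64250674 1148.58976886]
 [ 128.63937163  385.70370994]
 [ 213.25565212  385.72694559]]
0.078 [[148.25875162 685.13737403]
 [194.61782152 685.15530524]
 [145.24500014  94.59453361]
 [197.77851765  94.60336785]
 [149.02694557 782.92785851]
 [193.82452634 782.9465958 ]
 [145.66387396 223.09388868]
 [197.32834845 223.10515186]]
```

jog_arm:
  increments: [0.1,-0.18,0.5,0,0,-0.07,0.1,-0.18,1.7,0,0,-0.07,0.1,-0.18,3.1,0,0,-0.07,0.1,-0.18,4.3,0,0,-0.07,0.1,-0.18,5.1,0,0,-0.07]

```text
clock: 6.1
eef_pos: [0.5186, -0.2602, 0.1437]
orientation: [-0.23, 0.973, 0.001, -0.001]
ft_force: [-0.9, -0.3, 0.0]
width: 0.0074
finger_force: 43.0
```

```bash
python3 -c "
from h import *
go([.51943,-.26107,.14],np.pi/2+.4641);go([.51943,-.26107,.0783],np.pi/2+.4641)"
```

```text
inc [-0.01  -0.039  0.123] [ 0.015 -0.01   0.007] clock 6.1 q [-0.47  0.37 -0.05  1.15  0.   -0.93]
inc [-0.013 -0.043  2.18 ] [ 0.015 -0.01   0.007] clock 6.1 q [-0.47  0.37 -0.05  1.15  0.   -0.93]
```

jog_arm:
  increments: [0,-0.03,0.3,0,0,0,0,-0.03,0.7,0,0,0,0,-0.03,1.0,0,0,0,0,-0.03,1.3,0,0,0,0,-0.03,1.5,0,0,0]

```text
clock: 6.6
eef_pos: [0.5203, -0.2628, 0.1009]
orientation: [-0.23, 0.973, -0.0, 0.0]
ft_force: [-0.9, -0.1, -1.1]
width: 0.0071
finger_force: 43.0
```

jog_arm:
  increments: [0,0,0.2,0,0,0,0,0,0.4,0,0,0,0,0,0.55,0,0,0,0,0,0.68,0,0,0,0,0,0.72,0,0,0]

```text
clock: 7.1
eef_pos: [0.5199, -0.2628, 0.0791]
orientation: [-0.23, 0.973, 0.0, -0.0]
ft_force: [-0.5, -0.6, -0.5]
width: 0.0072
finger_force: 43.0
```

jog_arm:
  increments: [0,0,0.05,0,0,0,0,0,0.1,0,0,0,0,0,0.1,0,0,0]

```text
clock: 7.4
eef_pos: [0.5202, -0.2631, 0.0783]
orientation: [-0.23, 0.973, -0.001, 0.0]
ft_force: [-6.5, 1.0, 14.2]
width: 0.0073
finger_force: 45.4
```

jog_arm:
  increments: [0,0,-0.05,0,0,0,0,0,-0.05,0,0,0,0,0,-0.05,0,0,0]
  fingers: 0.4

```text
clock: 7.7
eef_pos: [0.5202, -0.2629, 0.078]
orientation: [-0.23, 0.973, -0.0, 0.0]
ft_force: [0.3, 0.1, 0.2]
width: 0.0258
finger_force: 0.0
```

jog_arm:
  increments: [0,0,-0.3,0,0,0,0,0,-1,0,0,0,0,0,-2.2,0,0,0,0,0,-3.7,0,0,0,0,0,-5.2,0,0,0]

```text
clock: 8.2
eef_pos: [0.5197, -0.2626, 0.2359]
orientation: [-0.23, 0.973, 0.0, -0.0]
ft_force: [1.3, 0.1, -0.7]
width: 0.0253
finger_force: 0.0
```

```bash
cat > g.py <<'E'
from h import *
s=imaging.get_image('side'); w=imaging.get_image('wrist')
a=cv2.resize(s['pixels'][130:310,210:370],(400,450),interpolation=cv2.INTER_CUBIC)
b=cv2.resize(w['pixels'][100:260,180:340],(400,400),interpolation=cv2.INTER_CUBIC)
cv2.imwrite('pics/g.png',np.hstack([a,np.vstack([b,np.zeros((50,400,3),np.uint8)])]))
print(status.observe()['eef_pos'],status.observe()['joints'])
E
python3 g.py
```

```text
[ 0.52238491 -0.26391803  0.24091532] [-4.67791224e-01  3.32761258e-01  1.44459521e-01  1.37259104e+00
 -4.14296458e-05 -9.31557652e-01]
```

View pics/g.png

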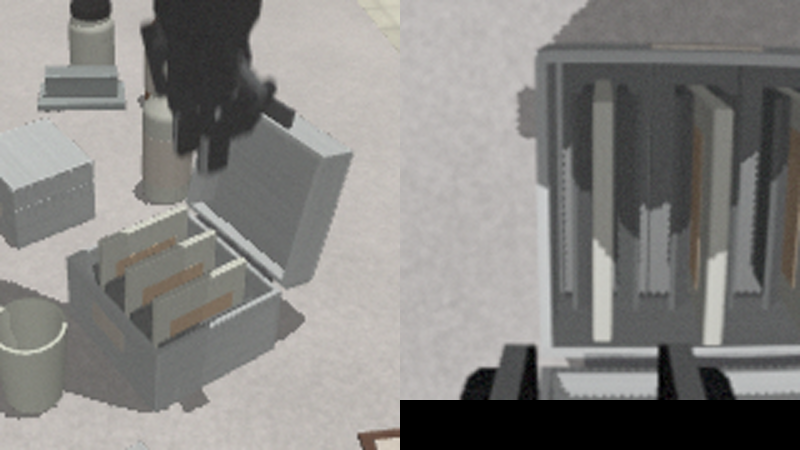

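```bash
cat >> h.py <<'E'
B=np.array([.50823,-.21635]); YB=.46412
def b2w(x,y,z): c,s=np.cos(YB),np.sin(YB); return np.array([B[0]+c*x-s*y,B[1]+s*x+c*y,z])
def w2b(p): c,s=np.cos(YB),np.sin(YB); d=np.array(p[:2])-B; return np.array([c*d[0]+s*d[1],-s*d[0]+c*d[1],p[2]])
def P(th,w=.011): return np.array([.07-.115*np.cos(th)+.04*np.sin(th)+w,0,.075+.115*np.sin(th)+.04*np.cos(th)])
E
python3 -c "
from h import *
s=status.observe();print(w2b(s['eef_pos']))
go(b2w(.01,0,.3),np.pi/2+YB);go(b2w(.19,0,.3),np.pi/2+YB)
print(np.array(imaging.get_image('wrist')['tool_from_camera']).round(3))
for t in (1.767,1.6,1.4,1.2,1,.8,.6,.4,.2,.1,0): print(t,P(t).round(4))"
```

```text
[-0.00863562 -0.04887233  0.24091532]
inc [-0.632  1.614 -1.979] [-0.057  0.042 -0.003] clock 8.3 q [-0.47  0.33  0.14  1.37 -0.   -0.93]
inc [-6.632  1.616 -1.944] [-0.057  0.042 -0.003] clock 8.3 q [-0.47  0.33  0.14  1.37 -0.   -0.93]
[[ 0.     0.953  0.302  0.078]
 [ 1.    -0.     0.001  0.   ]
 [ 0.001  0.302 -0.953 -0.143]
 [ 0.     0.     0.     1.   ]]
1.767 [0.1427 0.     0.18  ]
1.6 [0.1243 0.     0.1888]
1.4 [0.1009 0.     0.1951]
1.2 [0.0766 0.     0.1967]
1 [0.0525 0.     0.1934]
0.8 [0.0296 0.     0.1854]
0.6 [0.0087 0.     0.1729]
0.4 [-0.0093  0.      0.1566]
0.2 [-0.0238  0.      0.137 ]
0.1 [-0.0294  0.      0.1263]
0 [-0.034  0.     0.115]
```

jog_arm:
  increments: [0,0.4,-1.2,0,0,0,-0.6,1.6,-2,0,0,0,-2,1.6,-2,0,0,0,-3.5,1.6,-2,0,0,0,-5,1.6,-2,0,0,0]
  fingers: 1
  force: 20

```text
clock: 8.85
eef_pos: [0.6337, -0.1518, 0.294]
orientation: [-0.23, 0.973, -0.0, -0.0]
ft_force: [0.5, -0.3, -0.3]
width: -0.0002
finger_force: 0.0
```

jog_arm:
  increments: [-1,0,0,0,0,0,-1.6,0,0,0,0,0,-1.6,0,1,0,0,0,-1.6,0,2.4,0,0,0,-1.6,0,3.6,0,0,0]

```text
clock: 9.35
eef_pos: [0.6751, -0.1309, 0.1831]
orientation: [-0.23, 0.973, 0.0, -0.001]
ft_force: [0.8, -0.1, -0.9]
width: 0.0
finger_force: 0.0
```

```bash
python3 -c "
from h import *
s=status.observe();print(w2b(s['eef_pos']),s['ft_force'],s['width'])
go(b2w(.19,0,.18),np.pi/2+YB)"
```

```text
[0.18752648 0.00172224 0.18310085] [ 0.82914537 -0.14082535 -0.9491432 ] 4.1628871953908066e-05
inc [-0.083 -0.058  0.103] [ 0.009 -0.012  0.001] clock 9.35 q [-0.19  0.54  0.34  1.37 -0.   -0.66]
```

jog_arm:
  increments: [0.5,0,0,0,0,0,0.95,0,0,0,0,0,1.3,0,0,0,0,0,1.6,0,0,0,0,0,1.9,0,-0.1,0,0,0]

```text
clock: 9.85
eef_pos: [0.6249, -0.1568, 0.1893]
orientation: [-0.23, 0.973, -0.0, 0.001]
ft_force: [2.6, 2.4, 1.1]
width: -0.0002
finger_force: 1.6
```

jog_arm:
  increments: [0.4,0,-0.15,0,0,0,0.8,0,-0.25,0,0,0,1.2,0,-0.3,0,0,0,1.6,0,-0.32,0,0,0,2.0,0,-0.3,0,0,0]

```text
clock: 10.35
eef_pos: [0.5702, -0.1841, 0.1985]
orientation: [-0.23, 0.973, -0.0, 0.0]
ft_force: [2.2, 1.4, 3.5]
width: 0.0002
finger_force: 1.6
```

```bash
python3 -c "
from h import *
s=status.observe();print(w2b(s['eef_pos']),s['ft_force'],s['width'])
d=imaging.get_image('side');im=d['pixels'][110:310,210:410]
cv2.imwrite('pics/l1.png',cv2.resize(im,(600,600),interpolation=cv2.INTER_CUBIC))
"
```

```text
[0.06987132 0.00103352 0.19849568] [2.15175949 1.36032196 3.4885347 ] 0.00019547880740091342
```

View pics/l1.png

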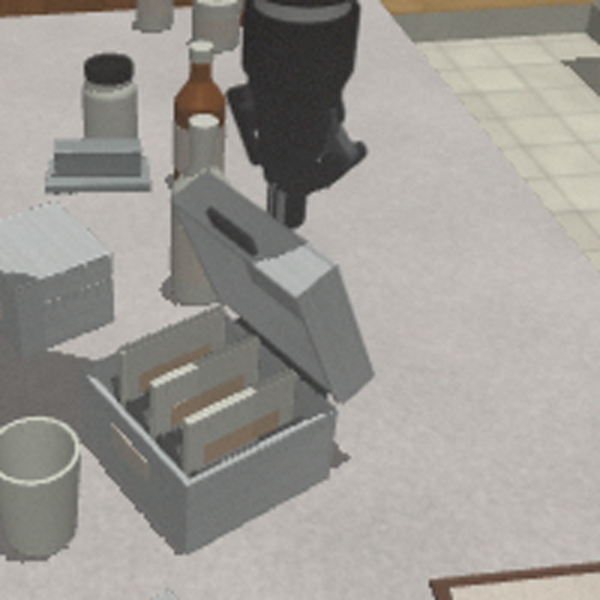

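jog_arm:
  increments: [0.35,0,0.07,0,0,0,0.75,0,0.18,0,0,0,1.15,0,0.33,0,0,0,1.55,0,0.53,0,0,0,1.9,0,0.74,0,0,0]

```text
clock: 10.9
eef_pos: [0.5189, -0.2098, 0.1753]
orientation: [-0.23, 0.973, -0.0, -0.0]
ft_force: [0.1, -1.0, 2.8]
width: -0.0
finger_force: 1.2
```

```bash
python3 -c "
from h import *
s=status.observe();print(w2b(s['eef_pos']),s['ft_force'])
for t in (.6,.5,.4,.3,.2,.1,0): go(b2w(*P(t)),np.pi/2+YB)
"
```

```text
[0.0124558  0.0011377  0.17527672] [ 0.09407596 -1.01502308  2.83706053]
inc [ 0.126 -0.038  0.078] [-0.001 -0.006 -0.004] clock 10.9 q [-0.38  0.32 -0.04  1.21 -0.   -0.85]
inc [ 0.44  -0.038  0.335] [-0.001 -0.006 -0.004] clock 10.9 q [-0.38  0.32 -0.04  1.21 -0.   -0.85]
inc [ 0.726 -0.038  0.622] [-0.001 -0.006 -0.004] clock 10.9 q [-0.38  0.32 -0.04  1.21 -0.   -0.85]
inc [ 0.982 -0.038  0.937] [-0.001 -0.006 -0.004] clock 10.9 q [-0.38  0.32 -0.04  1.21 -0.   -0.85]
inc [ 1.206 -0.039  1.275] [-0.001 -0.006 -0.004] clock 10.9 q [-0.38  0.32 -0.04  1.21 -0.   -0.85]
inc [ 1.395 -0.039  1.634] [-0.001 -0.006 -0.004] clock 10.9 q [-0.38  0.32 -0.04  1.21 -0.   -0.85]
inc [ 1.547 -0.039  2.011] [-0.001 -0.006 -0.004] clock 10.9 q [-0.38  0.32 -0.04  1.21 -0.   -0.85]
```

jog_arm:
  increments: [0.2,0,0.15,0,0,0,0.4,0,0.32,0,0,0,0.58,0,0.48,0,0,0,0.73,0,0.63,0,0,0,0.85,0,0.78,0,0,0]

```text
clock: 11.4
eef_pos: [0.4969, -0.2206, 0.1519]
orientation: [-0.23, 0.973, 0.0, -0.0]
ft_force: [-0.4, 0.0, 2.4]
width: 0.0001
finger_force: 1.1
```

jog_arm:
  increments: [0.12,0,0.15,0,0,0,0.22,0,0.31,0,0,0,0.32,0,0.47,0,0,0,0.42,0,0.64,0,0,0,0.5,0,0.8,0,0,0]

```text
clock: 11.9
eef_pos: [0.4836, -0.2273, 0.1279]
orientation: [-0.23, 0.973, 0.0, -0.0]
ft_force: [-1.0, 0.4, 2.2]
width: -0.0002
finger_force: 0.9
```

```bash
python3 -c "
from h import *
s=status.observe();print(w2b(s['eef_pos']),s['ft_force'])
go(b2w(*P(0)),np.pi/2+YB)
"
```

```text
[-0.02695689  0.00119917  0.12789953] [-1.01960089  0.4127534   2.22157509]
inc [ 0.235 -0.04   0.43 ] [ 0.001 -0.002 -0.002] clock 11.9 q [-0.44  0.31 -0.19  1.07 -0.   -0.9 ]
```

jog_arm:
  increments: [0.06,0,0.13,0,0,0,0.12,0,0.25,0,0,0,0.16,0,0.36,0,0,0,0.18,0,0.44,0,0,0,0.18,0,0.48,0,0,0]

```text
clock: 12.4
eef_pos: [0.479, -0.2298, 0.1148]
orientation: [-0.23, 0.973, -0.0, 0.0]
ft_force: [-7.9, 2.4, 23.4]
width: -0.0001
finger_force: 11.7
```

jog_arm:
  increments: [0,0,0.04,0,0,0,0,0,0.06,0,0,0,0,0,0.06,0,0,0]

```text
clock: 12.7
eef_pos: [0.479, -0.2298, 0.1148]
orientation: [-0.23, 0.973, -0.001, 0.001]
ft_force: [-10.7, 3.7, 29.4]
width: 0.0
finger_force: 14.8
```

The lid is shut against a firm stop at z = 0.1148, where 0.115 was expected. Next I retract straight up.

jog_arm:
  increments: [0,0,-0.3,0,0,0,0,0,-1,0,0,0,0,0,-2,0,0,0,0,0,-3,0,0,0,0,0,-3,0,0,0]

```text
clock: 13.2
eef_pos: [0.481, -0.2304, 0.2059]
orientation: [-0.23, 0.973, -0.002, 0.002]
ft_force: [-0.0, 0.1, 0.7]
width: 0.0001
finger_force: 0.0
```

jog_arm:
  increments: [0,0,0,0,0,0,0,0,0,0,0,0,0,0,0,0,0,0]

```text
clock: 13.5
eef_pos: [0.4786, -0.2294, 0.2011]
orientation: [-0.23, 0.973, 0.001, -0.001]
ft_force: [-0.7, -0.0, 0.2]
width: -0.0003
finger_force: 0.0
```

```bash
python3 -c "
from h import *
s=status.observe();print(s['eef_pos'],s['ft_force'])
a=imaging.get_image('side')['pixels'][110:310,190:390];b=imaging.get_image('scene')['pixels'][100:300,140:460]
cv2.imwrite('pics/e.png',np.hstack([cv2.resize(a,(300,300)),cv2.resize(b,(480,300))]))
"
```

```text
[ 0.47856073 -0.22936519  0.20105562] [-0.67939768 -0.0159618   0.15136628]
```

View pics/e.png

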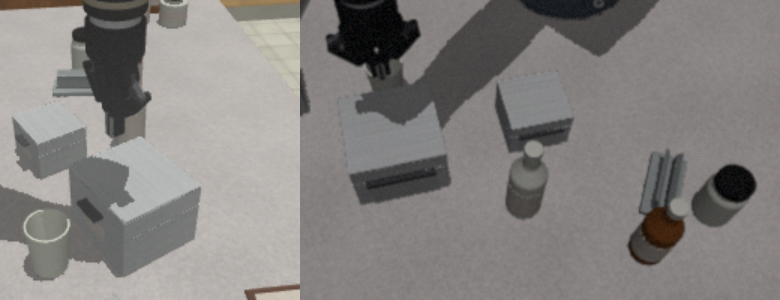

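The lid is shut flush, the robot touches nothing, and the bottles, jar and beaker stand where they were.

```bash
python3 -c "
from h import *
print(workorder.sign_off())"
```

```text
the job is handed in; nothing more can be done
None
```

The panel is seated in the empty slot, the lid was lowered gently until fully shut, and the job was handed in at about 13.6 s on the robot's clock; the hand-in call returned no verdict.

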